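# Shut and bolt the guard of the vial shaker

### The job

Make the vial shaker ready to run: press its raised guard fully shut with a fingertip, then push the knob of the barrel bolt along its slot until the bolt is fully home in the keeper, and push the knob round the corner of the slot, down towards the front, so that it lies in the locking notch. Only push, gently: never lift the guard, never take the knob between the fingers, and leave the bottle and the cup beside the shaker where they stand.

Things in the scene. Friction and masses are not known exactly. Their poses are not given: they have to be found in the camera images.
- shaker: Bench vial shaker, fixed: white housing on a dark base, 230 mm (its x) by 340 mm (its y), 110 mm high. Origin at the centre of its underside on the worktop; its front faces its own -x (towards the robot), +y is its left. The left two thirds are an open chamber with vials under the guard, the right third (y below -55 mm) a solid console whose deck is level with the shut guard's top, 110 mm up.
- guard (a joint): Hinged guard over the chamber: grey frame 10 mm thick with a clear window, 201 mm deep, 221 mm wide. Value in rad: 0 = fully shut (top face level at 110 mm), growing as its front edge rises. The hinge lies along the shaker's y at x = +85 mm, height 110 mm in the shaker's frame. It is stiff and stays where it is left; it takes about 1 to 3 N at the front edge to push down and meets a hard stop at 0.
- guard_edge (a point): Point on the top face of the guard where it is pressed: 13 mm behind its front edge, left of the bolt (shaker frame when shut: x -105, y +110, z +110 mm; 190 mm from the hinge). Moves with the guard. The small finger lip below it sticks out 12 mm in front of the edge.
- bolt (a joint): Slide of the barrel bolt on top of the guard near its front right corner, in m: 0 = withdrawn, 0.045 = fully home. It grows as the knob moves along the shaker's -y (to the right); the 14 mm rod then passes 23 mm beyond the face of the keeper, which it can enter only when the guard is fully shut. Friction about 3 N, hard stop at 0.045.
- bolt_turn (a joint): Turn of the knob about the bolt's axis, in rad: 0 = upright, 1.40 = lying in the locking notch, pointing to the front (shaker's -x). In the straight leg of the slot the pin can only rock by about 0.3; it turns down only in the last 3 mm of the slide. About 2 N at the knob, hard stop at 1.40, stays where it is left.
- knob (a point): Centre of the black ball knob, 18 mm across, on a 7 mm pin, 38 mm from the bolt's axis; moves with guard, slide and turn. The axis runs along the shaker's y at x = -75 mm, 15 mm above the guard's top face; the barrel is 22 mm across. With the guard shut and the bolt withdrawn and upright the knob stands at shaker frame x -75, y +42, z +163 mm; home and upright y -3; locked x -112, y -3, z +132 mm.
- keeper: Steel strap 18 mm wide (along y) and 28 mm high on the console deck with a 19 mm opening for the rod; fixed to the shaker, origin at its foot, shaker frame x -75, y -76, z +110 mm.
- milk_bottle: Glass milk sample bottle with white cap, loose, 74 mm across, 136 mm high, standing left of the shaker; origin at the centre of its underside. Leave alone.
- sample_cup: Tapered lilac sample cup with dark rim, loose, 49 mm across, 64 mm high, standing right of the shaker; origin at the centre of its underside. Leave alone.

How it is judged:
By the outcome, as a careful person would: the job done as asked, in the order asked, and still so for the second after the job is handed in, with the robot touching nothing.
It also fails if it takes over 48 s, if anything falls off the work surface, if the arm or the gripper's body presses on something with over 40 N, if the wrist force passes 120 N, or if a joint passes its speed limit or range.

### The arm

A 6-joint arm with a two-finger parallel gripper is mounted at the origin on a cart in front of the work surface, level with it; the furniture and walls round the work are solid. World frame = base frame: x ahead of the robot, y to its left, z up, the work surface at z = 0. Lengths are in m, angles in rad, forces in N, time in s.
With the tool pointing down it reaches from about 0.375 to 0.825 m from the base axis. Payload 5.5 kg.
Tool frame: the origin (TCP) lies at the very end of the fingers, on their centre line; the grasp point (between the pads) lies 19 mm behind it (arm.hold_point_z is the distance from the TCP to the grasp point, in m); z points along the fingers, y is the direction in which the jaws open and shut (so a half turn about z gives the same grasp; the last joint's range is limited). The gripper opens to 85 mm and grips with 20 to 120 N. Pads are 22 mm wide; open, the fingers measure 114 mm over their backs; the gripper's body (76 mm by 85 mm) begins 54 mm behind the grasp point. The pads swing forward as they close: fully open they stand 13 mm farther back than shut.
Start: joints at [1.274, 0.314, -0.047, 1.21, 0, 1.571], TCP at [0.175, 0.574, 0.231] pointing down, gripper open.
Joint ranges: [-2.67, 2.67], [-0.69, 1.73], [-1.03, 1.25], [-2.08, 2.16], [-1.42, 1.45], [-3.14, 3.14]. Speed limits (rad/s): [2.39, 2.39, 3.01, 3.14, 3.14, 3.14].

### API

Orientations are given as a rotation vector (axis times angle).
In Python, from cell import arm, eyes gives the robot as it stands. The module is installed in compiled form; this text tells all that it offers.
- The arm moves only by the tool play_rows, never from a script. Its argument "motion" is one flat list of numbers, 5 for each row, row after row: the shift along the world's x, y, z in mm, then the turn about the world's z in rad, then the opening, from 0 (shut) to 1 (fully open). In form: [x, y, z, roll, claw, x, y, z, roll, claw, ...]. A call has exactly 8 rows; each row is the pose to reach, as a shift and turn from the pose measured when the call began; what a row does not reach only later rows make up. A row lasts 1/12 s, in which the tool goes at most 41.7 mm and 7.16 degrees, less where a joint would pass 70% of its speed; a pose out of reach is approached as far as the arm can. A call with a gripper value outside its range is refused whole. The fingers move at their own pace and stop on an object; "grip_force" is the grip in N (left out, the last holds). Time passes only in rows, so rows that repeat a pose let the fingers close, or fill a call up. It gives the time, the measured TCP pose, the force and the opening at its end, in the units of the state.
- arm.sense(): the state, without advancing time (a new reading comes with each control period).
- eyes.get_image(name): name is "scene" or "top" or "wrist"; returns (picture, depth): 384x512x3 uint8, red, green, blue; 384x512 float32, m along the optical axis (not along the pixel's ray), 0 where there is no reading.
- eyes.calibration(name): a dict with "fovy" (degrees; the focal length in pixels is half the picture's height over the tangent of half this angle, whatever the lens; pixels are square), "cx", "cy" (the principal point, pixels), "cam_to_world" (4x4, takes a point from camera to world coordinates). Camera axes: x right, y up, looking along -z (the intrinsics and any distortion apply to the point x, -y, -z); pixel columns grow to the right and rows downward; lengths in m; the calibration is good to about 2 mm. A picture is of the moment at which its call begins: read the wrist's pose just before it. calibration takes no time and is no camera call; for the wrist camera it gives the pose at the moment of the call.
- arm.job_done(): hands the job in, once; it reports no verdict.
Trained networks look in the newest picture that a camera, given by its name, has taken for a name from the list of things; names that differ only in an ending like _2 or _b are one class to them, and where a whole thing is asked for, a point or a joint stands for the part that bears it (a point fixed in the world has none). Each returns a list of dicts, best first, with "score" (0 to 1); they miss things now and then, are a little off and sometimes report something else, mostly with a low value. They report only what shows in the picture. A call takes as long as a camera call.
- eyes.outline_of(camera, thing): "region" (384x512 bool, what is visible of it) and "position" ([column, row] in pixels, amid what is visible of it).
The state is a dict: "time": time; "joints": joint angles; "qd": joint speeds; "joint_torque": joint torques, N m; "ee_pos": TCP position; "tcp_rot": TCP orientation; "wrist_force": force on the tool from outside, world axes, zero at the start; "torque": the same for the moment, N m; "grip_width": opening from 0.0 (shut) to 1.0 (fully open).
Only numpy, scipy, OpenCV 4.12 (cv2) and the standard library are available. Lean on these libraries where they do the work, as an engineer would, in place of code of your own. Each camera call takes 0.05 s, during which the arm holds its last target.

## Working session

There is one attempt and no reset: what is moved stays moved. The work goes in short steps, Python scripts to look and compute and a tool call to move; the robot and the scene stay as the last step left them, time stands still between calls to the robot, and variables do not carry over. Pictures are saved under pics/ and viewed, and the job is handed in when it is done.

Besides the shell and the picture viewer there is one more tool, called after "Emit:" as a command line: name --argument value ..., lists and objects as JSON in quotes. play_rows: Moves the arm, as the interface text tells. Its arguments: {"type":"object","properties":{"motion":{"type":"array","items":{"type":"number"}},"grip_force":{"type":"number"}},"required":["motion"]}

```bash
mkdir -p pics; cat > h.py <<'E'
import numpy as np, cv2
from cell import arm, eyes
def K(n):
    c=eyes.calibration(n); f=192/np.tan(np.radians(c['fovy'])/2); return f,c['cx'],c['cy'],np.array(c['cam_to_world'])
def unproj(n,u,v,d,c=None):
    f,cx,cy,T=c or K(n); p=np.stack([(u-cx)/f*d,-(v-cy)/f*d,-d,np.ones_like(d)],-1); return (p@T.T)[...,:3]
def cloud(n,dep):
    v,u=np.mgrid[0:384,0:512].astype(float); return unproj(n,u,v,dep.astype(float))
def proj(n,p,c=None):
    f,cx,cy,T=c or K(n); q=(np.asarray(p)-T[:3,3])@T[:3,:3]; return np.stack([cx+f*q[...,0]/-q[...,2],cy-f*q[...,1]/-q[...,2]],-1)
def save(n,im): cv2.imwrite('pics/'+n+'.png',im[:,:,::-1])
E
python3 - <<'E'
from h import *
print({k:np.round(v,3) for k,v in arm.sense().items()})
for n in ['scene','top','wrist']:
    im,d=eyes.get_image(n); save(n+'0',im); np.save(n+'0.npy',d); print(n,eyes.calibration(n))
E
```

```text
{'time': np.float64(0.0), 'joints': array([ 1.274,  0.314, -0.048,  1.21 ,  0.   ,  1.571]), 'qd': array([ 0.001,  0.   ,  0.   ,  0.001, -0.002,  0.   ]), 'joint_torque': array([-1.0000e-03, -5.3959e+01,  3.3975e+01,  1.9000e-02, -0.0000e+00,
       -0.0000e+00]), 'ee_pos': array([0.175, 0.573, 0.23 ]), 'tcp_rot': array([-4.650e-01, -3.107e+00,  3.000e-03]), 'wrist_force': array([-0.574,  0.114, -0.615]), 'torque': array([ 0.027, -0.023,  0.003]), 'grip_width': np.float64(0.997)}
scene {'fovy': 54.471482843382894, 'cx': 258.7461503722599, 'cy': 191.01411156109916, 'cam_to_world': array([[ 0.57402428,  0.54628482, -0.6099746 , -0.07833773],
       [-0.81878569,  0.37449155, -0.43513913, -0.53279459],
       [-0.00927957,  0.74921891,  0.66225744,  0.81841458],
       [ 0.        ,  0.        ,  0.        ,  1.        ]])}
top {'fovy': 42.93927234961726, 'cx': 249.70485035904775, 'cy': 202.44748955080584, 'cam_to_world': array([[ 0.01013119,  0.98717656, -0.15931038,  0.35960582],
       [-0.99993732,  0.01076105,  0.00309146, -0.07635942],
       [ 0.00476616,  0.15926907,  0.98722371,  1.29480093],
       [ 0.        ,  0.        ,  0.        ,  1.        ]])}
wrist {'fovy': 62.55991564725561, 'cx': 257.25385401612925, 'cy': 192.30464247715432, 'cam_to_world': array([[ 2.93409109e-01, -9.17708609e-01, -2.67809640e-01,
         1.08289856e-01],
       [ 9.55986757e-01,  2.81471816e-01,  8.28428506e-02,
         5.94988316e-01],
       [-6.44731372e-04, -2.80329316e-01,  9.59903672e-01,
         3.72978578e-01],
       [ 0.00000000e+00,  0.00000000e+00,  0.00000000e+00,
         1.00000000e+00]])}
```

View pics/scene0.png

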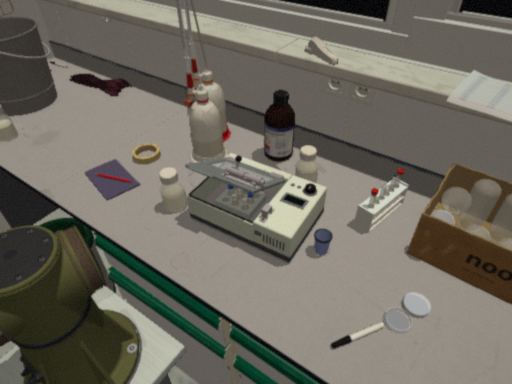

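View pics/top0.png

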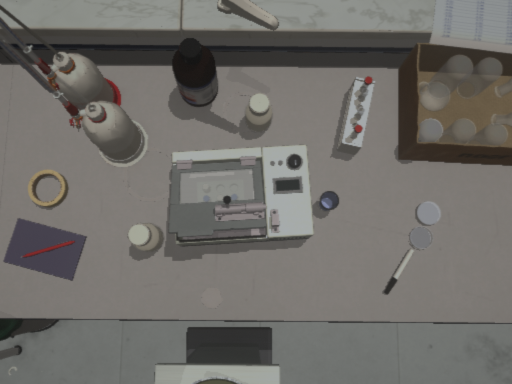

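The top view shows the shaker at about px (240,195), the knob at (227,200), the keeper at (275,218) and the guard raised. The bottle is at (145,237) and the cup at (329,200). Next I'll measure the shaker's pose.

```bash
python3 - <<'E'
from h import *
for n in ['top','scene']:
    d=np.load(n+'0.npy'); P=cloud(n,d); im=cv2.imread(f'pics/{n}0.png')
    eyes.get_image(n)
    for t in ['shaker','guard','guard_edge','bolt','knob','keeper','milk_bottle','sample_cup']:
        for o in eyes.outline_of(n,t)[:2]:
            r=o['region']; q=P[r&(d>0)]
            print(n,t,round(o['score'],2),np.round(o['position']),r.sum(),np.round(np.median(q,0),3),np.round(np.percentile(q,[2,98],axis=0),3).tolist())
            if t in('shaker','guard','keeper','knob'):
                np.save(f'{n}_{t}.npy',r) if o['score']>.3 else 0
    # deck points
    m=(P[...,2]>.1)&(P[...,2]<.12)&(d>0)
    ys=P[m]; print('deck n',m.sum(),np.round(np.percentile(ys,[2,50,98],axis=0),3).tolist())
E
python3 - <<'E'
from h import *
im=cv2.imread('pics/top0.png')[130:260,150:350]; a=cv2.resize(im,None,fx=4,fy=4,interpolation=cv2.INTER_CUBIC)
cv2.imwrite('pics/topz.png',a)
im=cv2.imread('pics/scene0.png')[140:270,150:350]; a=cv2.resize(im,None,fx=4,fy=4,interpolation=cv2.INTER_CUBIC)
cv2.imwrite('pics/scenez.png',a)
E
```

```text
top guard 0.95 [214. 199.] 6608 [0.554 0.002 0.158] [[0.467, -0.106, 0.114], [0.651, 0.104, 0.207]]
top guard_edge 0.7 [215. 198.] 6555 [0.555 0.001 0.158] [[0.469, -0.106, 0.114], [0.651, 0.104, 0.207]]
top bolt 0.54 [236. 207.] 76 [ 0.528 -0.056  0.205] [[0.52, -0.112, 0.198], [0.542, -0.024, 0.241]]
top knob 0.73 [238. 196.] 13091 [ 0.562 -0.058  0.117] [[0.459, -0.221, 0.033], [0.685, 0.101, 0.206]]
top knob 0.68 [273. 221.] 173 [ 0.503 -0.14   0.134] [[0.478, -0.149, 0.109], [0.532, -0.131, 0.142]]
top keeper 0.74 [272. 220.] 166 [ 0.502 -0.14   0.135] [[0.478, -0.149, 0.109], [0.532, -0.131, 0.142]]
top milk_bottle 0.58 [147. 236.] 857 [0.463 0.171 0.098] [[0.434, 0.147, 0.013], [0.5, 0.206, 0.139]]
top sample_cup 0.63 [327. 203.] 304 [ 0.573 -0.289  0.034] [[0.544, -0.305, -0.001], [0.589, -0.26, 0.068]]
deck n 8944 [[0.47, -0.685, 0.101], [0.665, -0.155, 0.111], [0.976, 0.398, 0.119]]
scene shaker 0.68 [260. 200.] 9606 [ 0.523 -0.08   0.1  ] [[0.451, -0.233, 0.019], [0.68, 0.101, 0.204]]
scene guard 0.74 [238. 174.] 1885 [ 0.52  -0.029  0.191] [[0.46, -0.113, 0.113], [0.658, 0.102, 0.225]]
scene guard_edge 0.96 [238. 176.] 1925 [ 0.52  -0.028  0.19 ] [[0.461, -0.113, 0.067], [0.658, 0.103, 0.222]]
scene knob 0.45 [238. 164.] 33 [ 0.531 -0.031  0.233] [[0.526, -0.036, 0.21], [0.537, -0.025, 0.239]]
scene keeper 0.54 [266. 209.] 126 [ 0.493 -0.142  0.127] [[0.48, -0.149, 0.112], [0.517, -0.133, 0.14]]
scene milk_bottle 0.88 [172. 194.] 957 [0.452 0.164 0.08 ] [[0.431, 0.147, 0.005], [0.489, 0.204, 0.137]]
scene sample_cup 0.87 [323. 240.] 354 [ 0.559 -0.282  0.046] [[0.543, -0.303, 0.007], [0.588, -0.261, 0.066]]
deck n 7310 [[-0.076, -0.667, 0.1], [0.668, -0.147, 0.11], [0.977, 1.327, 0.119]]
```

View pics/topz.png

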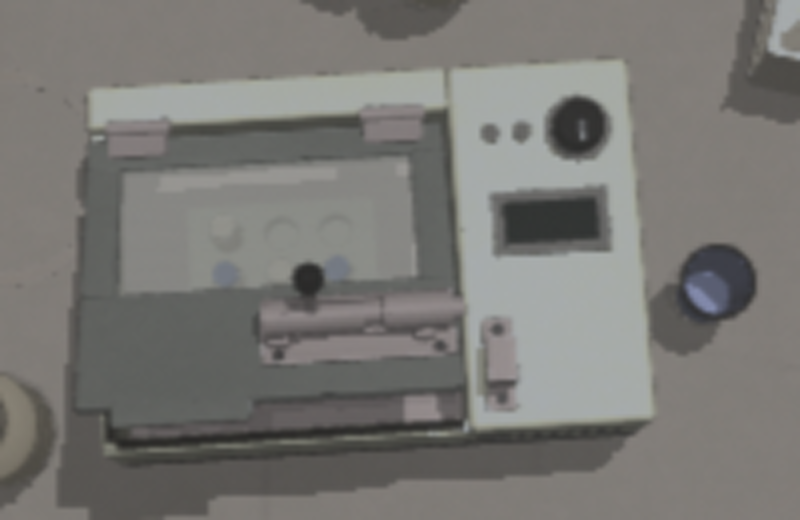

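View pics/scenez.png

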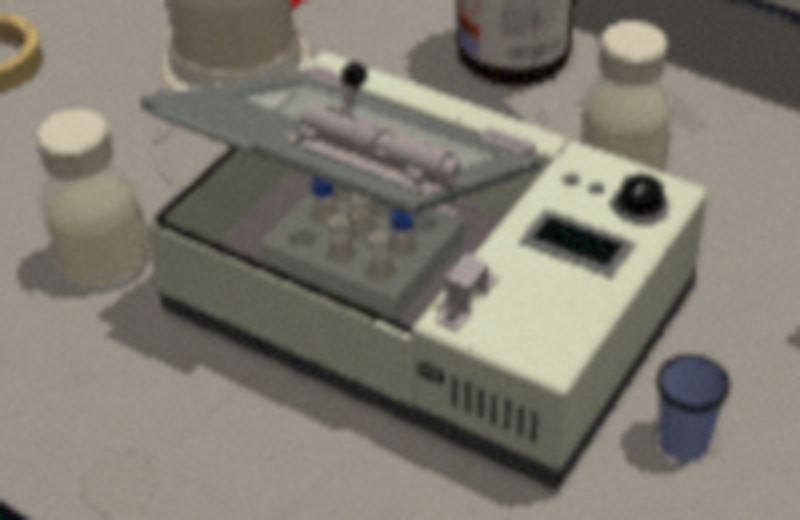

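```bash
python3 - <<'E'
from h import *
from scipy.optimize import least_squares
def ray(n,u,v,z):
    c=K(n); a=unproj(n,np.array(u,float),np.array(v,float),np.array(1.),c); o=c[3][:3,3]; return o+(a-o)*(z-o[2])/(a[2]-o[2])
def fit(W,L):
    W=W[:,:2];L=np.array(L)/1000.
    wc=W.mean(0);lc=L.mean(0);H=(L-lc).T@(W-wc);th=np.arctan2(H[0,1]-H[1,0],H[0,0]+H[1,1])
    R=np.array([[np.cos(th),-np.sin(th)],[np.sin(th),np.cos(th)]]);t=wc-R@lc
    print('t',np.round(t,4),'yaw',round(th,4),'res mm',np.round((L@R.T+t-W)*1000,1).tolist());return t,th
pix=[(625,62),(652,418),(470,430),(90,92),(447,70)]
W=np.array([ray('top',150+u/4-.375,130+v/4-.375,.11) for u,v in pix])
fit(W,[(115,-170),(-115,-170),(-115,-55),(115,170),(115,-55)])
pix=[(703,188),(562,385),(412,328),(565,140)]
W=np.array([ray('scene',150+u/4-.375,140+v/4-.375,.11) for u,v in pix])
fit(W,[(115,-170),(-115,-170),(-115,-55),(115,-55)])
# depth-based deck
for n in ['top','scene']:
    d=np.load(n+'0.npy');P=cloud(n,d)
    m=(P[...,2]>.104)&(P[...,2]<.116)&(P[...,1]<-.1)&(P[...,1]>-.26)&(P[...,0]>.43)&(P[...,0]<.72)
    q=P[m]; print(n,m.sum(),'z med',np.median(q[:,2])); 
    r=cv2.minAreaRect((q[:,:2]*1000).astype(np.float32)); print(r)
# guard plane
d=np.load('top0.npy');P=cloud('top',d);g=np.load('top_guard.npy')&(d>0)
g=cv2.erode(g.astype(np.uint8),np.ones((3,3)))>0
q=P[g]
best=None;rng=np.random.default_rng(0)
for i in range(500):
    s=q[rng.choice(len(q),3,False)];nn=np.cross(s[1]-s[0],s[2]-s[0]);l=np.linalg.norm(nn)
    if l<1e-6: continue
    nn/=l;k=abs((q-s[0])@nn)<.003
    if best is None or k.sum()>best.sum():best=k
c=q[best].mean(0);nn=np.linalg.svd(q[best]-c,full_matrices=False)[2][2];nn*=np.sign(nn[2]);print('guard plane',best.sum(),len(q),c,nn,'tilt',np.arccos(nn[2]))
# knob centre
for n,(u,v) in {'top':(150+308/4-.4,130+279/4-.4),'scene':(150+354/4-.4,140+75/4-.4)}.items():
    dd=np.load(n+'0.npy');f=K(n);k=dd[int(v)-1:int(v)+3,int(u)-1:int(u)+3];print(n,k.round(3).tolist())
c1=K('top');c2=K('scene')
r=least_squares(lambda p:np.r_[proj('top',p,c1)-[226.6,199.4],proj('scene',p,c2)-[238.1,158.4]],[.53,-.03,.23]);print('knob',r.x,r.fun)
E
```

```text
t [ 0.574  -0.0597] yaw 0.0709 res mm [[2.8, -1.7], [-3.1, -3.4], [-2.7, 0.6], [1.9, 3.1], [1.1, 1.5]]
t [ 0.5742 -0.0565] yaw 0.0821 res mm [[3.7, -0.8], [-5.5, -4.7], [-1.6, 3.0], [3.4, 2.5]]
top 3908 z med 0.11046803245333092
((583.4979858398438, -168.41375732421875), (230.58230590820312, 121.56295776367188), 4.432010173797607)
scene 2274 z med 0.11027096055611191
((580.6920166015625, -169.79437255859375), (230.55421447753906, 121.11209869384766), 5.280445575714111)
guard plane 3969 6040 [0.55146814 0.00996703 0.1608573 ] [0.47172476 0.02881108 0.88127503] tilt 0.49224300103166235
top [[1.0729999542236328, 1.069000005722046, 1.0709999799728394, 1.0740000009536743], [1.069000005722046, 1.069000005722046, 1.069000005722046, 1.0709999799728394], [1.0720000267028809, 1.0709999799728394, 1.0709999799728394, 1.0700000524520874], [1.0700000524520874, 1.0700000524520874, 1.0720000267028809, 1.0720000267028809]]
scene [[0.9769999980926514, 0.9739999771118164, 0.9779999852180481, 0.9800000190734863], [0.9769999980926514, 0.9769999980926514, 0.9789999723434448, 0.9779999852180481], [0.9769999980926514, 0.9760000109672546, 0.9760000109672546, 0.9789999723434448], [0.9760000109672546, 0.9769999980926514, 0.9760000109672546, 0.9769999980926514]]
knob [ 0.5371835  -0.02850559  0.23232342] [-0.06373306  0.05794792  0.10160832 -0.01596703]
```

Emit:
play_rows --motion '[10,-15,15,0.04,0.8,28,-48,30,0.08,0.5,47,-82,45,0.13,0.2,67,-116,55,0.18,0,87,-150,60,0.23,0,107,-185,60,0.28,0,127,-219,60,0.33,0,146,-253,60,0.375,0]' --grip_force 40

```text
time: 1.72
ee_pos: [0.3221, 0.3192, 0.2917]
tcp_rot: [-0.127, 3.138, 0.001]
wrist_force: [0.5, 0.7, -0.2]
grip_width: 0.0
```

```bash
python3 - <<'E'
from h import *
s=arm.sense();print({k:np.round(s[k],3) for k in ['time','joints','ee_pos','tcp_rot','wrist_force','grip_width']})
E
```

```text
{'time': np.float64(1.717), 'joints': array([ 0.781,  0.016, -0.265,  1.288, -0.   ,  0.7  ]), 'ee_pos': array([0.322, 0.319, 0.292]), 'tcp_rot': array([-1.270e-01,  3.138e+00,  1.000e-03]), 'wrist_force': array([ 0.545,  0.701, -0.224]), 'grip_width': np.float64(0.0)}
```

Emit:
play_rows --motion '[19,-33,2,0,0,39,-68,5,0,0,59,-103,8,0,0,79,-138,8,0,0,99,-173,8,0,0,119,-207,8,0,0,139,-241,8,0,0,158,-273,8,0,0]'

```text
time: 2.38
ee_pos: [0.4809, 0.044, 0.3]
tcp_rot: [-0.126, 3.137, 0.001]
wrist_force: [0.6, 0.8, 0.0]
grip_width: -0.001
```

```bash
python3 - <<'E'
from h import *
s=arm.sense();print({k:np.round(s[k],3) for k in ['time','joints','ee_pos','tcp_rot','wrist_force','grip_width']})
c=K('wrist');im,d=eyes.get_image('wrist');save('w1',im);np.save('w1.npy',d);print(c)
for t in ['knob','keeper','bolt','guard']:
  for o in eyes.outline_of('wrist',t)[:2]: print(t,o['score'],o['position'],o['region'].sum())
E
```

```text
{'time': np.float64(2.383), 'joints': array([ 9.100e-02,  7.000e-02, -1.900e-01,  1.309e+00,  1.000e-03,
        1.000e-02]), 'ee_pos': array([0.481, 0.044, 0.3  ]), 'tcp_rot': array([-1.260e-01,  3.137e+00,  1.000e-03]), 'wrist_force': array([0.632, 0.816, 0.014]), 'grip_width': np.float64(-0.001)}
(np.float64(316.0335072538756), 257.25385401612925, 192.30464247715432, array([[-0.07932673, -0.95631933, -0.28135494,  0.4106469 ],
       [ 0.99684793, -0.0757583 , -0.02355589,  0.03878717],
       [ 0.00121198, -0.2823367 ,  0.95931461,  0.44223227],
       [ 0.        ,  0.        ,  0.        ,  1.        ]]))
knob 0.73 [158.3, 265.2] 702
keeper 0.56 [78.6, 167.3] 410
bolt 0.86 [155.7, 256.0] 979
guard 0.66 [159.7, 263.8] 684
```

View pics/w1.png

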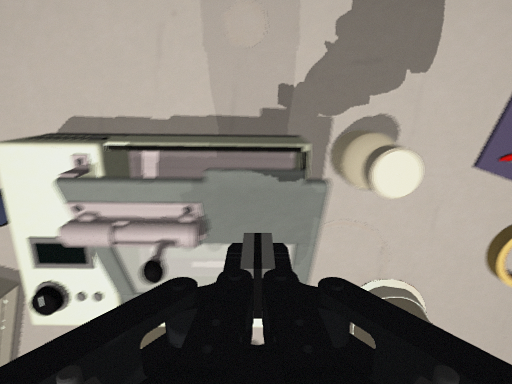

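Wrist view: knob at (152,270), bolt barrel at (130,233), guard front edge at about row 180, closed fingertips at (258,240), bottle at right (395,170). I'll triangulate the knob and check the pose prediction against this picture.

```bash
python3 - <<'E'
from h import *
from scipy.optimize import least_squares
c1=K('top');c2=K('scene');c3=K('wrist')
ob=[('top',c1,(226.6,199.4)),('scene',c2,(238.1,158.4)),('wrist',c3,(152,270))]
r=least_squares(lambda p:np.concatenate([proj(n,p,c)-o for n,c,o in ob]),[.53,-.03,.23]);print('knob',r.x,r.fun)
d=np.load('w1.npy');print(d[268:273,150:155]);P=cloud('wrist',d);print(P[268:272,150:154].mean((0,1)))
# guard pts
for u,v in [(215,180),(300,185),(280,220),(235,200)]: print(u,v,P[v,u].round(4))
print('deck',P[215,30],'keeper',P[165,80])
t=np.array([.574,-.0575]);yaw=.078;R=np.array([[np.cos(yaw),-np.sin(yaw)],[np.sin(yaw),np.cos(yaw)]])
def w(x,y,z,a=0):
    dx,dz=x-85,z-110
    X=85+dx*np.cos(a)+dz*np.sin(a);Z=110-dx*np.sin(a)+dz*np.cos(a)
    return np.r_[R@np.array([X,y])/1000+t,Z/1000]
im=cv2.imread('pics/w1.png')
def dot(p,col): 
    u=proj('wrist',p,c3);cv2.circle(im,tuple(int(round(x)) for x in u),2,col,-1)
for x,y in [(-115,-170),(-115,-55),(115,-55),(115,-170)]: dot(w(x,y,110),(0,0,255))
dot(w(-75,-76,138),(255,0,0))
a=.492
for x,y in [(-116,-52),(-116,168),(-105,110)]: dot(w(x,y,110,a),(0,255,0))
for y in (42,32): dot(w(-75,y,163,a),(0,255,255))
dot(w(-75,42-87,125,a),(255,0,255))
cv2.imwrite('pics/w1o.png',cv2.resize(im,None,fx=1.5,fy=1.5))
print(w(-75,42,163,a),w(-105,110,110,a))
q=r.x; print('knob local',R.T@(q[:2]-t))
E
```

```text
knob [ 0.53793172 -0.02760626  0.23096731] [-0.43901834 -0.17896608  0.02656057  0.14433882 -0.12598989 -0.04480226]
[[0.22984804 0.23068275 0.2310541  0.23006722 0.22965428]
 [0.22900017 0.22941186 0.2288757  0.22910115 0.23064093]
 [0.2294279  0.22971536 0.2300427  0.23002073 0.22703929]
 [0.22938721 0.22931775 0.2291734  0.22980481 0.23027939]
 [0.22916989 0.22949922 0.22905457 0.22900432 0.22951691]]
[ 0.53384652 -0.02587284  0.2371115 ]
215 180 [0.4727 0.0131 0.2006]
300 185 [0.4714 0.0802 0.2009]
280 220 [0.5096 0.0695 0.1814]
235 200 [0.4907 0.0294 0.1921]
deck [ 0.55300025 -0.20172434  0.10973739] keeper [ 0.49071393 -0.14036434  0.11213154]
[ 0.53983581 -0.01804214  0.232296  ] [0.48321536 0.04573987 0.19975403]
knob local [-0.03362927  0.03261333]
```

View pics/w1o.png

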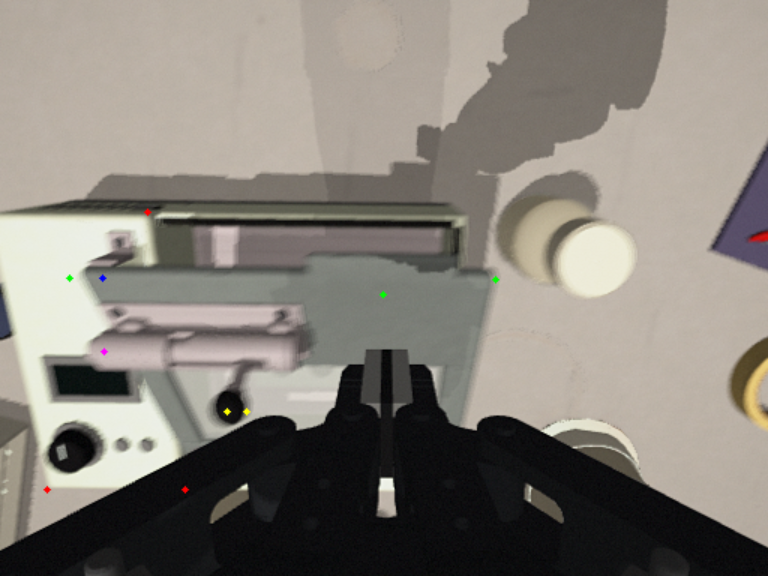

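Emit:
play_rows --motion '[3,1,-15,0,0,8,2,-40,0,0,13,3,-65,0,0,15,3,-80,0,0,15,3,-88,0,0,15,3,-93,0,0,15,3,-98,0,0,14,3,-104,0,0]'

```text
time: 3.3
ee_pos: [0.4944, 0.0499, 0.1964]
tcp_rot: [-0.128, 3.137, 0.002]
wrist_force: [-0.1, -0.2, 0.5]
grip_width: -0.001
```

Emit:
play_rows --motion '[-2,0,-6,0,0,-5,0,-12,0,0,-7,-1,-18,0,0,-10,-1,-24,0,0,-12,-1,-30,0,0,-14,-1,-36,0,0,-16,-1,-42,0,0,-17,-1,-48,0,0]'

```text
time: 3.97
ee_pos: [0.4772, 0.0487, 0.1478]
tcp_rot: [-0.127, 3.137, 0.001]
wrist_force: [1.6, -0.3, 1.3]
grip_width: 0.003
```

Emit:
play_rows --motion '[-1,0,-5,0,0,-2,0,-10,0,0,-3,0,-15,0,0,-4,0,-20,0,0,-5,0,-25,0,0,-6,0,-29,0,0,-7,0,-33,0,0,-8,0,-36,0,0]'

```text
time: 4.63
ee_pos: [0.4689, 0.0487, 0.1113]
tcp_rot: [-0.127, 3.137, 0.001]
wrist_force: [1.8, 0.2, 1.6]
grip_width: -0.004
```

Emit:
play_rows --motion '[0,0,-1,0,0,0,0,-1.5,0,0,0,0,-2,0,0,0,0,-2.5,0,0,0,0,-3,0,0,0,0,-3,0,0,0,0,-3,0,0,0,0,-3,0,0]'

```text
time: 5.3
ee_pos: [0.4683, 0.0487, 0.1098]
tcp_rot: [-0.127, 3.137, 0.002]
wrist_force: [-6.3, -0.3, 19.5]
grip_width: 0.002
```

Emit:
play_rows --motion '[0,0,8,0,0,0,0,30,0,0,0,0,60,0,0,0,0,90,0,0,0,0,110,0,0,0,0,120,0,0,0,0,120,0,0,0,0,120,0,0]'

```text
time: 5.97
ee_pos: [0.468, 0.0487, 0.2292]
tcp_rot: [-0.128, 3.138, 0.002]
wrist_force: [-1.2, -0.3, -0.6]
grip_width: -0.004
```

```bash
cat > look.py <<'E'
from h import *
import sys
tag=sys.argv[1]
s=arm.sense();print({k:np.round(s[k],4) for k in ['time','ee_pos','wrist_force']})
for n in ['top','scene','wrist']:
    im,d=eyes.get_image(n);np.save(f'{tag}_{n}.npy',d);save(f'{tag}_{n}',im)
    if n=='top': a=im[150:250,170:320]
    if n=='scene': b=im[140:240,170:320]
cv2.imwrite(f'pics/{tag}_z.png',cv2.resize(np.vstack([a,b]),None,fx=3.6,fy=3,interpolation=cv2.INTER_CUBIC)[:,:,::-1])
print(K('wrist')[3].tolist())
E
python3 look.py a
```

```text
{'time': np.float64(5.9667), 'ee_pos': array([0.468 , 0.0487, 0.2292]), 'wrist_force': array([-1.2189, -0.3474, -0.6336])}
[[-0.0801437939760646, -0.9571823699870399, -0.2781706003033306, 0.3973579815480642], [0.9967820632614697, -0.07651784494751064, -0.02388593236186504, 0.043334512391322744], [0.0015781784845139665, -0.27918977415117097, 0.960234648074151, 0.37049196610632845], [0.0, 0.0, 0.0, 1.0]]
```

View pics/a_wrist.png

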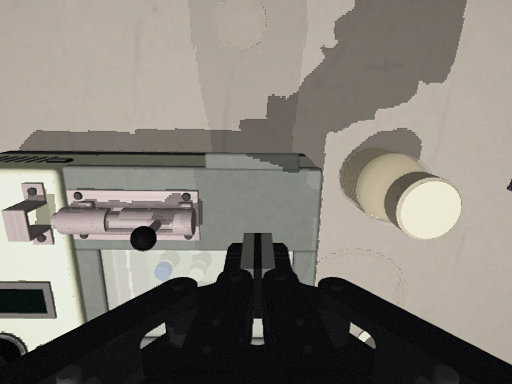

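View pics/a_z.png

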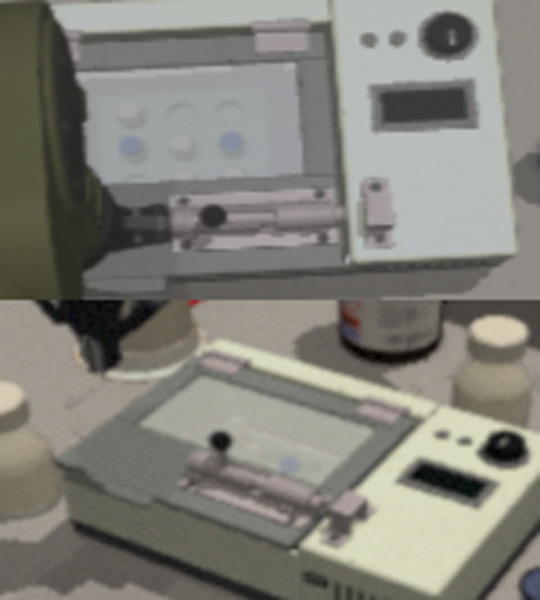

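The guard is shut and level with the deck. The knob is at wrist (144,238), top (228.8,221.6) and scene (231,187).

```bash
python3 - <<'E'
from h import *
from scipy.optimize import least_squares
ob=[('top',(228.8,221.6)),('scene',(231,187)),('wrist',(144,238))]
ob=[(n,K(n),o) for n,o in ob]
r=least_squares(lambda p:np.concatenate([proj(n,p,c)-o for n,c,o in ob]),[.5,-.03,.16]);print('knob',r.x,r.fun)
r2=least_squares(lambda p:np.concatenate([proj(n,p,c)-o for n,c,o in ob[:2]]),[.5,-.03,.16]);print('knob2',r2.x)
P=cloud('wrist',np.load('a_wrist.npy'));print('w depth',P[236:240,142:146].mean((0,1)), 'guard',P[190,250],P[200,290],'deck',P[240,50])
t=np.array([.574,-.0575]);yaw=.078;R=np.array([[np.cos(yaw),-np.sin(yaw)],[np.sin(yaw),np.cos(yaw)]])
print('local',R.T@(r.x[:2]-t))
for l in [(-75,42),(-75,32.5),(-75,-3),(-112,-3)]: print(l,R@np.array(l)/1000+t)
E
```

```text
knob [ 0.49832619 -0.02999585  0.16138231] [-0.64262196 -0.71974698  0.08734383 -0.08662708 -0.17018195 -0.26163094]
knob2 [ 0.49636015 -0.03153508  0.16325277]
w depth [ 0.49395699 -0.02716246  0.17009579] guard [0.47141604 0.0434563  0.1094709 ] [0.47739308 0.07855961 0.11025269] deck [ 0.53048114 -0.12986901  0.11299642]
local [-0.07330058  0.0333171 ]
(-75, 42) [ 0.49595536 -0.02147177]
(-75, 32.5) [ 0.4966956  -0.03094288]
(-75, -3) [ 0.4994618  -0.06633495]
(-112, -3) [ 0.46257429 -0.06921802]
```

Emit:
play_rows --motion '[10,-10,0,0,0,20,-22,-10,0,0,29,-33,-30,0,0,29,-33,-50,0,0,29,-33,-68,0,0,29,-33,-77,0,0,29,-33,-78,0,0,29,-33,-78,0,0]'

```text
time: 6.78
ee_pos: [0.4957, 0.0153, 0.1494]
tcp_rot: [0.127, -3.136, -0.001]
wrist_force: [0.1, 0.4, -0.1]
grip_width: 0.002
```

```bash
python3 look.py b
```

```text
{'time': np.float64(6.7833), 'ee_pos': array([0.4957, 0.0153, 0.1494]), 'wrist_force': array([ 0.1144,  0.3518, -0.0988])}
[[-0.08033417584644319, -0.9566876323227117, -0.2798127844681817, 0.4269746920279161], [0.9967669322800249, -0.07669542853404329, -0.023947733818630006, 0.01035900727847167], [0.0014501393523486412, -0.28083195224679075, 0.9597558604630217, 0.29340864642190323], [0.0, 0.0, 0.0, 1.0]]
```

View pics/b_wrist.png

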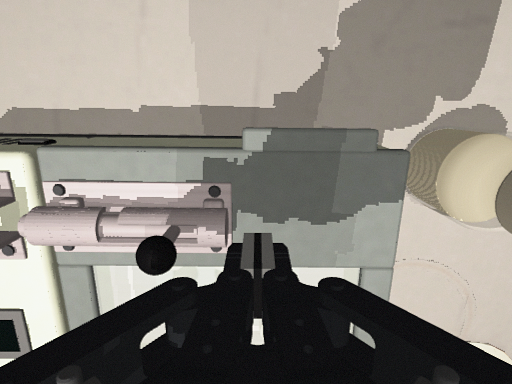

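View pics/b_z.png

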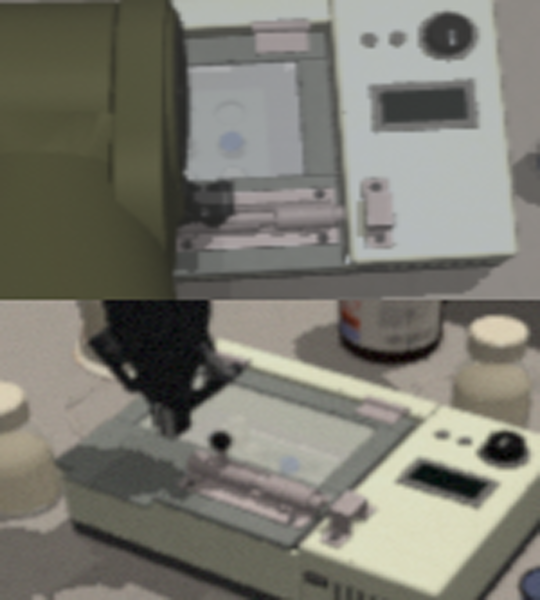

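Emit:
play_rows --motion '[1,-5,0,0,0,2,-11,0,0,0,2,-17,0,0,0,3,-22,0,0,0,3,-27,0,0,0,3,-32,0,0,0,4,-37,0,0,0,4,-42,0,0,0]'

```text
time: 7.6
ee_pos: [0.5012, -0.0266, 0.1513]
tcp_rot: [-0.128, 3.138, 0.002]
wrist_force: [1.1, 2.5, 2.2]
grip_width: -0.002
```

Emit:
play_rows --motion '[-1,-3,-1,0,0,-1,-6,-1,0,0,-1,-9,-1,0,0,-1,-11,-1,0,0,-1,-13,-1,0,0,-1,-15,-1,0,0,-1,-17,-1,0,0,-1,-19,-1,0,0]'

```text
time: 8.27
ee_pos: [0.5001, -0.0454, 0.1502]
tcp_rot: [-0.128, 3.138, 0.004]
wrist_force: [0.1, 8.0, 2.2]
grip_width: 0.0
```

Emit:
play_rows --motion '[0,-1,0,0,0,0,-2,0,0,0,0,-3,0,0,0,0,-3.5,0,0,0,0,-4,0,0,0,0,-4,0,0,0,0,-4,0,0,0,0,-4,0,0,0]'

```text
time: 8.93
ee_pos: [0.5, -0.046, 0.1503]
tcp_rot: [-0.131, 3.138, 0.016]
wrist_force: [-0.5, 14.2, 4.3]
grip_width: 0.002
```

```bash
python3 look.py c
```

```text
{'time': np.float64(8.9333), 'ee_pos': array([ 0.5   , -0.046 ,  0.1503]), 'wrist_force': array([-0.5331, 14.2306,  4.2837])}
[[-0.08247650407891333, -0.9564922706289065, -0.2798573967256899, 0.42992210673687226], [0.9965382826927315, -0.07621062918132919, -0.03321733173522314, -0.05272481583626895], [0.010444012770143538, -0.28162825892822807, 0.9594667510499321, 0.2925906286388065], [0.0, 0.0, 0.0, 1.0]]
```

View pics/c_wrist.png

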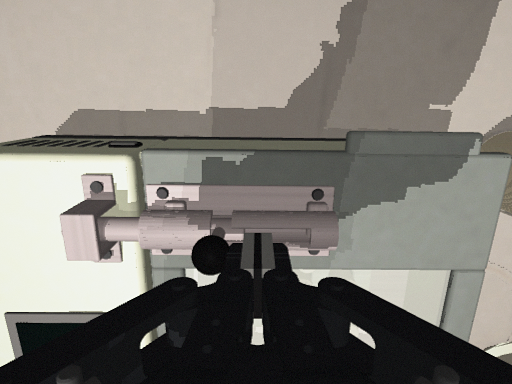

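View pics/c_z.png

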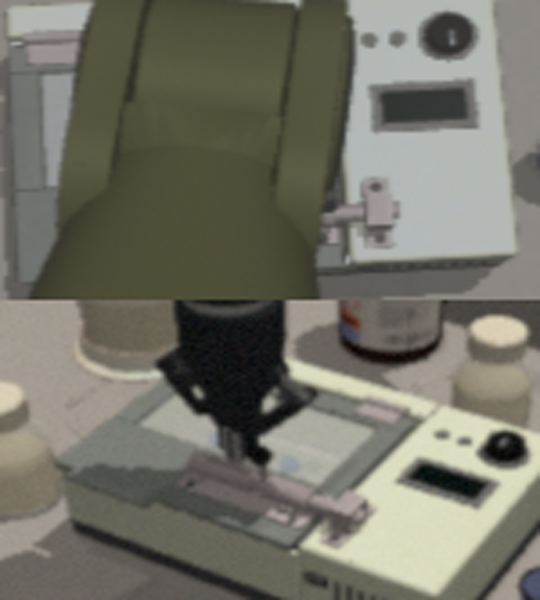

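Emit:
play_rows --motion '[0,6,0,0,0,0,12,0,0,0,10,12,0,0,0,24,12,0,0,0,38,12,0,0,0,38,0,0,0,0,38,-14,0,0,0,38,-21,0,0,0]'

```text
time: 9.75
ee_pos: [0.5381, -0.0689, 0.1499]
tcp_rot: [0.13, -3.139, -0.013]
wrist_force: [0.1, -1.1, -0.3]
grip_width: -0.001
```

```bash
python3 look.py d
```

```text
{'time': np.float64(9.75), 'ee_pos': array([ 0.5381, -0.0689,  0.1499]), 'wrist_force': array([ 0.1052, -1.1259, -0.3371])}
[[-0.08089266954659287, -0.9567653693629596, -0.27938576198758724, 0.46775185192258223], [0.9966691905937435, -0.07473792750097596, -0.03263076330812254, -0.07437179728366221], [0.010339271484857953, -0.2810947708169219, 0.9596243167430388, 0.29240108797833714], [0.0, 0.0, 0.0, 1.0]]
```

View pics/d_wrist.png

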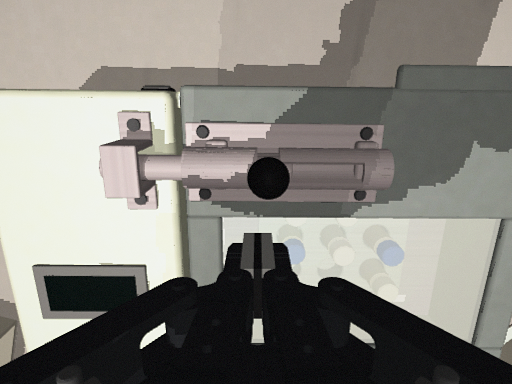

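View pics/d_z.png

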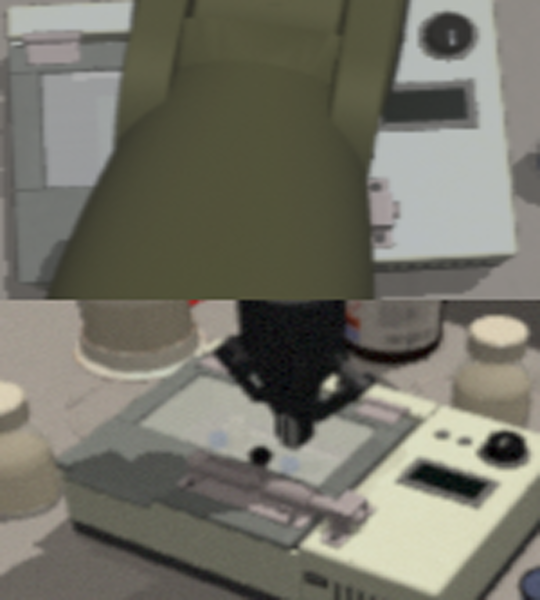

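Emit:
play_rows --motion '[-6,0,0,0,0,-12,-1,0,0,0,-17,-1,0,0,0,-21,-1,0,0,0,-25,-1,0,0,0,-29,-1,0,0,0,-33,-2,0,0,0,-37,-2,0,0,0]'

```text
time: 10.57
ee_pos: [0.5005, -0.0697, 0.1501]
tcp_rot: [-0.129, 3.138, 0.016]
wrist_force: [2.9, 0.1, -1.4]
grip_width: 0.002
```

Emit:
play_rows --motion '[-2,0,0,0,0,-4,0,0,0,0,-6,-1,0,0,0,-8,-1,0,0,0,-9,-1,0,0,0,-10,-1,0,0,0,-10,-1,0,0,0,-10,-1,0,0,0]'

```text
time: 11.23
ee_pos: [0.4904, -0.0708, 0.1501]
tcp_rot: [-0.129, 3.139, 0.015]
wrist_force: [0.6, 0.2, -0.2]
grip_width: 0.0
```

```bash
python3 look.py e
```

```text
{'time': np.float64(11.2333), 'ee_pos': array([ 0.4904, -0.0708,  0.1501]), 'wrist_force': array([ 0.5844,  0.1541, -0.1876])}
[[-0.08103047100412117, -0.9567102106708103, -0.27953467685971223, 0.4204328719578254], [0.9966572957411539, -0.07484596804462075, -0.03274623510257185, -0.07735366698523724], [0.010406613992052028, -0.28125371795885123, 0.9595770154185348, 0.2923955453534405], [0.0, 0.0, 0.0, 1.0]]
```

View pics/e_wrist.png

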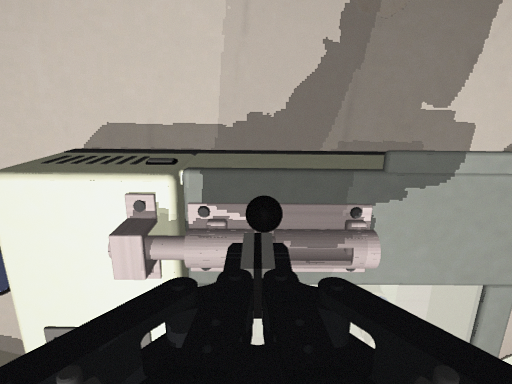

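View pics/e_z.png

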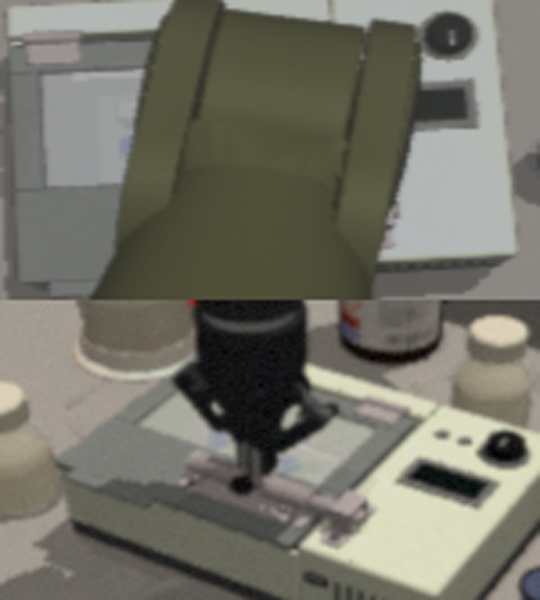

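The knob has turned toward the front; it's at wrist px (264,213). I'll measure where its ball is now.

```bash
python3 - <<'E'
from h import *
P=cloud('wrist',np.load('e_wrist.npy'));p=np.median(P[209:217,260:268].reshape(-1,3),0);o=K('wrist')[3][:3,3];r=(p-o)/np.linalg.norm(p-o);q=p+r*.009;print(p,'centre',q)
t=np.array([.574,-.0575]);yaw=.078;R=np.array([[np.cos(yaw),-np.sin(yaw)],[np.sin(yaw),np.cos(yaw)]])
l=R.T@(q[:2]-t);print(l,np.arctan2(-.075-l[0],q[2]-.125))
E
```

```text
[ 0.46927634 -0.06908865  0.1564512 ] centre [ 0.47231452 -0.06857455  0.14799512]
[-0.10223924 -0.00311745] 0.8696843631668323
```

Emit:
play_rows --motion '[5,1,2,0,0,5,1,14,0,0,3,1,25,0,0,-10,1,25,0,0,-25,2,25,0,0,-25,2,20,0,0,-25,2,14,0,0,-25,2,10,0,0]'

```text
time: 12.05
ee_pos: [0.4658, -0.0688, 0.1597]
tcp_rot: [-0.129, 3.138, 0.015]
wrist_force: [-0.5, -0.3, 0.0]
grip_width: -0.001
```

Emit:
play_rows --motion '[0,0,-3,0,0,0,0,-6,0,0,0,0,-9,0,0,0,0,-11,0,0,0,0,-13,0,0,0,0,-15,0,0,0,0,-16,0,0,0,0,-17,0,0]'

```text
time: 12.72
ee_pos: [0.4659, -0.0687, 0.1425]
tcp_rot: [-0.129, 3.138, 0.015]
wrist_force: [-1.7, -0.3, 3.2]
grip_width: -0.0
```

Emit:
play_rows --motion '[0,0,-1,0,0,0,0,-1.5,0,0,0,0,-2,0,0,0,0,-2.5,0,0,0,0,-3,0,0,0,0,-3.5,0,0,0,0,-3.5,0,0,0,0,-3.5,0,0]'

```text
time: 13.38
ee_pos: [0.4661, -0.0688, 0.1397]
tcp_rot: [-0.129, 3.137, 0.015]
wrist_force: [-3.9, -0.2, 8.1]
grip_width: -0.003
```

Emit:
play_rows --motion '[0,0,-1,0,0,0,0,-2,0,0,0,0,-2.5,0,0,0,0,-2.5,0,0,0,0,-2.5,0,0,0,0,-2.5,0,0,0,0,-2.5,0,0,0,0,-2.5,0,0]'

```text
time: 14.05
ee_pos: [0.4661, -0.0689, 0.139]
tcp_rot: [-0.129, 3.137, 0.015]
wrist_force: [-8.4, 0.4, 18.9]
grip_width: 0.002
```

Hard stop reached (18.9 N, z no longer moving). I'll retract and look.

Emit:
play_rows --motion '[0,0,6,0,0,0,0,25,0,0,0,0,55,0,0,0,0,85,0,0,0,15,110,0,0,0,50,125,0,0,0,85,125,0,0,0,120,125,0,0]'

```text
time: 14.72
ee_pos: [0.4673, 0.0523, 0.2656]
tcp_rot: [-0.126, 3.133, 0.015]
wrist_force: [0.5, -0.3, -1.5]
grip_width: -0.001
```

Emit:
play_rows --motion '[0,30,0,0,0,-5,65,0,0,0,-10,100,0,0,0,-15,130,0,0,0,-20,150,0,0,0,-20,160,0,0,0,-20,160,0,0,0,-20,160,0,0,0]'

```text
time: 15.38
ee_pos: [0.4475, 0.2121, 0.2655]
tcp_rot: [-0.127, 3.133, 0.014]
wrist_force: [0.6, -0.1, -0.2]
grip_width: 0.003
```

```bash
python3 look.py f; python3 - <<'E'
from h import *
t=np.array([.574,-.0575]);yaw=.078;R=np.array([[np.cos(yaw),-np.sin(yaw)],[np.sin(yaw),np.cos(yaw)]])
for l,z in [((-112,-3),.132),((-75,-3),.163)]:
    w=np.r_[R@np.array(l)/1000+t,z]
    for n in ['top','scene']: print(n,l,proj(n,w))
for n in ['top','scene']:
    P=cloud(n,np.load(f'f_{n}.npy'));a=(P-np.r_[t,0]);x=a[...,:2]@R
    m=(abs(x[...,0]+.06)<.03)&0|((x[...,0]<-.02)&(x[...,0]>-.11)&(x[...,1]>.08)&(x[...,1]<.15)&(P[...,2]>.09)&(P[...,2]<.2));print(n,'guard z',np.percentile(P[m][:,2],[5,50,95]))
E
```

```text
{'time': np.float64(15.3833), 'ee_pos': array([0.4475, 0.2121, 0.2655]), 'wrist_force': array([ 0.6105, -0.0887, -0.2267])}
[[-0.07779212568899137, -0.9552868366320141, -0.2852638163847423, 0.3767705348599017], [0.9969220686979628, -0.07174211619167549, -0.03161420103868273, 0.20480863792903098], [0.009735200242536789, -0.28684512985571126, 0.9579275010950974, 0.40746091806887214], [0.0, 0.0, 0.0, 1.0]]
top (-112, -3) [244.82449208 237.44618716]
scene (-112, -3) [235.0303273  208.10109969]
top (-75, -3) [243.70696633 220.47825073]
scene (-75, -3) [242.09172413 191.28580446]
top guard z [-0.44408111  0.39774127  0.91677947]
scene guard z [-0.31998084  0.47925667  1.42996036]
```

View pics/f_z.png

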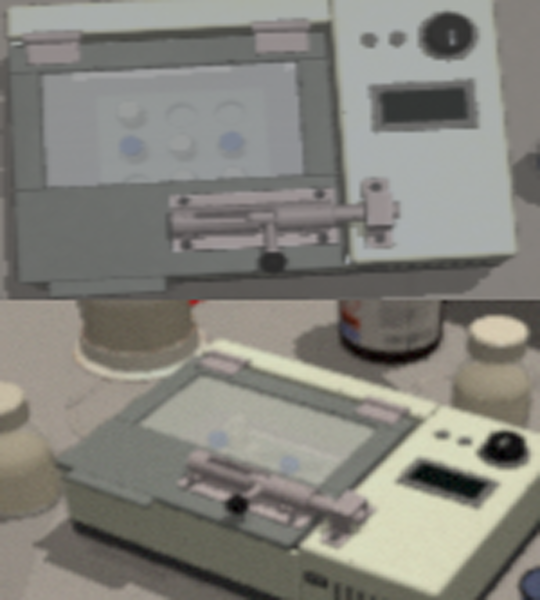

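View pics/f_scene.png

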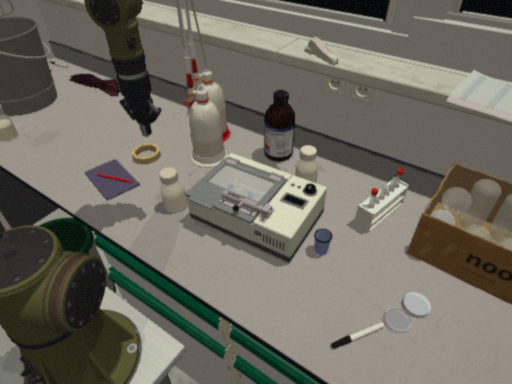

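The knob measures at top (245.2,236.9) and scene (235.4,208.0). The predictions for the locked position are (244.8,237.4) and (235.0,208.1), so it's in the notch. My guard-height check had a masking bug, so I'll redo it and then hand in.

```bash
python3 - <<'E'
from h import *
t=np.array([.574,-.0575]);yaw=.078;R=np.array([[np.cos(yaw),-np.sin(yaw)],[np.sin(yaw),np.cos(yaw)]])
for n in ['top','scene']:
    P=cloud(n,np.load(f'f_{n}.npy'));x=(P[...,:2]-t)@R
    m=(x[...,0]<-.05)&(x[...,0]>-.108)&(x[...,1]>.07)&(x[...,1]<.15)&(P[...,2]>.05)&(P[...,2]<.2);print(n,m.sum(),'guard z',np.percentile(P[m][:,2],[5,50,95]))
    for th in ['milk_bottle','sample_cup']:
        o=eyes.outline_of(n,th)
        if o: print(th,np.round(o[0]['position']))
arm.job_done()
E
```

```text
top 775 guard z [0.10634263 0.11001979 0.11402268]
milk_bottle [149. 236.]
sample_cup [327. 200.]
scene 365 guard z [0.10818366 0.11020303 0.11242779]
milk_bottle [172. 195.]
sample_cup [320. 240.]
the job is handed in; nothing more can be done
```

The shaker is ready to run: the guard is shut, the bolt is fully home in the keeper, and the knob lies in the locking notch. I did it in that order with closed fingertips, only pushing, and handed in with the arm clear after about 15.5 s of the 48 s.

- **Guard:** I pressed it down to its hard stop (about 20 N). In the last pictures its top measures 110 mm in both the top and scene views.
- **Bolt:** I pushed the knob along the slot to its hard stop (about 14 N). The pictures show the rod through the keeper. The bolt was already about 9 mm along its slot at the start.
- **Notch:** I pushed the knob towards the front and then pressed it down to its hard stop (about 19 N). In both views it lies within 1 pixel of where it should be when locked.
- **Bottle and cup:** both are where they were, within the 2–3 pixels the networks scatter.
- **Checks that failed:** my first guard-height check had a faulty mask; the 110 mm figure is from the corrected run. No check disagreed with the result.

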